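Scoop up bench offcuts and park the loaded scoop

ROBOT

A 6-joint arm with a two-finger parallel gripper is mounted at the origin on the work surface. World frame = base frame: x ahead of the robot, y to its left, z up, the work surface at z = 0. Lengths are in m, angles in rad, forces in N, time in s.
With the tool pointing down it reaches from about 0.275 to 0.825 m from the base axis. Payload 4.9 kg.
Tool frame: the origin (TCP) lies midway between the tips of the shut fingers; the grasp point (between the pads) lies 19 mm behind it (grip_point_offset is the distance from the TCP to the grasp point, in m); z points along the fingers, y is the line along which they close (so a half turn about z gives the same grasp; the last joint's range is limited). The gripper opens to 85 mm and grips with 20 to 120 N. Pads are 22 mm wide; open, the fingers measure 114 mm over their backs; the gripper's body (76 mm by 85 mm) begins 54 mm behind the grasp point. The pads swing forward as they close: fully open they stand 13 mm farther back than shut.
Start: joints at [-0.134, 0.326, -0.193, 1.052, 0, 1.437], TCP at [0.55, 0, 0.231] pointing down, gripper open.
Joint ranges: [-2.65, 2.65], [-0.97, 1.79], [-1.3, 1.35], [-1.93, 2.1], [-1.47, 1.37], [-3.14, 3.14]. Speed limits (rad/s): [2.57, 2.57, 3.14, 3.14, 3.14, 3.14].

INTERFACE

Orientations are given as a rotation vector (axis times angle).
In Python, from cell import * gives the robot as it stands. Calls block until the motion is done:
- movep(position, orientation): joint-space move of the TCP to a pose.
- move_l(position, velocity=0.15, rot=None, until_force=None): straight line of the TCP; rot=None keeps the orientation; velocity is the mean speed in m/s. With until_force (N) it stops when the force on the tool has changed by that much, and returns True; else False.
- set_joints(angles): joint-space move.
- let_go() and grab(newtons=None): open the fingers fully, or close them until they stop; newtons is the grip in N (None keeps the last).
- sleep(seconds).
- ik(position, orientation): joint angles nearest the present ones, or None.
- get_state(): the state.
- grab_frame(name): name is "scene" or "side" or "wrist"; returns a dict with "img" (400x640x3 uint8, red, green, blue), "fx", "fy", "cx", "cy" (pixels), "cam_to_world" (4x4, takes a point from camera to world coordinates); the wrist camera has in their place "T_tool_cam" (4x4, takes a point from camera to tool coordinates, whose origin is the TCP and whose axes are the flange's). Camera axes: x right, y down, z forward; pixel columns grow to the right and rows downward; lengths in m; the calibration is good to about 2 mm. A picture is of the moment at which its call begins: read the wrist's pose just before it. There is no depth.
A pose or a line that the arm cannot do raises MotionError and nothing moves.
- sign_off(): hands the job in; it is judged then, once.
Trained networks look in the newest picture that a camera, given by its name, has taken for a name from the list of things; names that differ only in an ending like _2 or _b are one class to them, and where a whole thing is asked for, a point or a joint stands for the part that bears it (a point fixed in the world has none). Each returns a list of dicts, best first, with "score" (0 to 1); they miss things now and then, are a little off and sometimes report something else, mostly with a low value. They report only what shows in the picture. A call takes as long as a camera call. They do not tell look-alikes from the thing itself.
- spot_in(camera, name): "centre" ([column, row] in pixels, amid what is visible of it).
- silhouettes(camera, name): "mask" (400x640 bool, what is visible of it) and "centre" ([column, row] in pixels, amid what is visible of it).
- tip_of(camera, name): "centre" ([column, row] in pixels: a listed point, or the origin of a listed thing).
The state is a dict: "clock": time; "q": joint angles; "joint_velocities": joint speeds; "tau": joint torques, N m; "position": TCP position; "eef_rot": TCP orientation; "contact_force": force on the tool from outside, world axes, zero at the start; "wrist_torque": the same for the moment, N m; "finger_gap": opening from 0.0 (shut) to 1.0 (fully open); "grasp_force": force on a finger pad.
Only numpy, scipy, OpenCV 4.12 (cv2) and the standard library are available. Lean on these libraries where they do the work, as an engineer would, in place of code of your own. Each camera call takes 0.05 s, during which the arm holds its last target. There are 200 camera calls.

TASK

Two wooden offcuts lie on the bench in front of the clamped fence board. Take the steel scoop by its wooden handle, push its lip under both offcuts against the fence, lift them clear on the scoop, and set the loaded scoop flat and square in the pocket of the plywood holder, either way round, with both offcuts lying in it. Do not touch the offcuts with the gripper or arm, and leave the glue bottle, tin, mallet and chisel on the bench where they are.

Things in the scene. Friction and masses are not known exactly. Their poses are not given: they have to be found in the camera images.
- scoop_grip (a point): Centre of the scoop's wooden handle, a level bar across the pan: along the scoop's y, 172 mm long, 22 mm thick in x, 26 mm high, held by an upright at each end. 85 mm above the pan's underside and 15 mm behind the pan's middle: the lip's edge is 90 mm ahead (+x). Axes as the scoop's. It can be gripped from above, fingers closing along x; the start leaves room on both sides.
- scoop: Loose steel scoop, an open pan 150 mm long (x) by 180 mm wide (y), 0.45 kg; origin mid-underside, +x to the open lip. Floor 5 mm thick, its last 35 mm tapering to a thin lip; side walls 33 mm high, 172 mm between them, ending about 35 mm behind the lip; rear wall 37 mm high. Starts flat on the bench left or right of the fence, lip roughly away from the robot.
- bead_mid (a point): Centre (half-way up) of a loose dark wooden offcut of beaded moulding, 75 mm long (its x), 40 mm wide, 24 mm high with a rounded top, 50 g. It lies flat on the bench, its centre 5 to 8 cm in front of the face of the fence, roughly end-on to it. Its underside is bevelled all round, 3 mm up and 12 mm in at the ends.
- rebate_mid (a point): Centre (half-way up) of a loose dark wooden offcut with a step (rebate) along it, 65 mm long (its x), 44 mm wide, 24 mm high, 45 g. It lies flat beside the other offcut, roughly end-on to the fence. Underside bevelled likewise. Pinned against the fence, both offcuts ride up onto a lip that is slid flat along the bench with 10 to 25 N.
- fence: Straight wooden fence board fixed on the bench, 300 mm long (y), 30 mm thick (x), 45 mm high; two steel clamps near its ends, rising to 90 mm, behind its front face. Origin: centre of the board's underside, on the bench. +x points away from the robot; the flat face towards the robot and the offcuts is 15 mm from the origin on the -x side.
- holder: Fixed plywood holder, 188 mm (x) by 218 mm (y), 24 mm high: a pocket 164 mm by 194 mm, its floor 10 mm above the bench, with a rim 12 mm wide all round, 14 mm above that floor. The pan fits with 7 mm to spare on each side, its length along the holder's x. Origin mid-underside, on the bench. On the other side of the fence from the scoop's start.
- glue: White glue bottle, 52 mm across, 130 mm high, standing by one end of the fence; origin at the centre of its underside. Leave alone.
- tin: Tin, 66 mm across, 85 mm high, standing by the other end of the fence; origin at the centre of its underside. Leave alone.
- mallet: Carver's mallet standing on its head, 104 mm across, 240 mm high, to the right; origin at the centre of its underside. Leave alone.
- chisel: Chisel lying on the bench to the left, beyond the left-hand one of scoop and holder, 260 mm long, 24 mm high; origin at its middle on the bench. Leave alone.
Things that resemble listed ones, but are neither listed nor needed, are in the scene too. What is shaped like the part that bears rebate_mid but blue, orange or yellow is not meant.

How it is judged:
By the outcome, as a careful person would: the job done as asked, in the order asked, and still so for the second after the job is handed in, with the robot touching nothing.
It also fails if it takes over 58 s, if anything falls off the work surface, if the arm or the gripper's body presses on something with over 40 N, if the wrist force passes 120 N, or if a joint passes its speed limit or range.

## Working session

There is one attempt and no reset: what is moved stays moved. The work goes in short steps, each a Python script; the robot and the scene stay as the last script left them, time stands still between calls to the robot, and variables do not carry over. Pictures are saved under pics/ and viewed, at most 10 in all, crops included, and the job is handed in when it is done.

```bash
ls; mkdir -p pics; cat > h.py <<'E'
from cell import *
import numpy as np, cv2
from scipy.spatial.transform import Rotation as R
def cam(name):
    s=get_state(); f=grab_frame(name)
    if name=="wrist":
        T=np.eye(4);T[:3,:3]=R.from_rotvec(s["eef_rot"]).as_matrix();T[:3,3]=s["position"]
        f["cam_to_world"]=T@np.array(f["T_tool_cam"])
    f["cam_to_world"]=np.array(f["cam_to_world"]); return f
def px2w(f,p,z):
    T=f["cam_to_world"]; d=T[:3,:3]@np.array([(p[0]-f["cx"])/f["fx"],(p[1]-f["cy"])/f["fy"],1]); o=T[:3,3]
    return o+d*(z-o[2])/d[2]
def w2px(f,P):
    c=np.linalg.inv(f["cam_to_world"])@np.append(P,1); return np.array([c[0]/c[2]*f["fx"]+f["cx"],c[1]/c[2]*f["fy"]+f["cy"]])
def save(f,n): cv2.imwrite("pics/"+n,f["img"][:,:,::-1])
E
python3 - <<'E'
from h import *
np.set_printoptions(precision=3,suppress=True)
Z=dict(scoop_grip=.085,scoop=0,bead_mid=.012,rebate_mid=.012,fence=0,holder=0,glue=0,tin=0,mallet=0,chisel=0)
for c in ["scene","side"]:
    f=cam(c); save(f,c+"0.png"); print(c,f["cam_to_world"][:3,3])
    for n,z in Z.items():
        for d in tip_of(c,n)[:3]:
            print(n,np.round(d["centre"]),round(d["score"],2),px2w(f,d["centre"],z))
print(get_state())
E
```

```text
pics
scene [ 0.937 -0.553  1.013]
scoop_grip [363. 104.] 0.72 [0.441 0.343 0.085]
scoop_grip [328. 297.] 0.22 [ 0.725 -0.237  0.085]
scoop [361. 126.] 0.65 [0.448 0.335 0.   ]
bead_mid [359. 216.] 0.57 [0.641 0.031 0.012]
rebate_mid [248. 190.] 0.74 [ 0.331 -0.084  0.012]
rebate_mid [334. 153.] 0.72 [0.45  0.178 0.012]
rebate_mid [343. 234.] 0.58 [ 0.638 -0.044  0.012]
fence [378. 240.] 0.86 [0.722 0.003 0.   ]
holder [201. 282.] 0.95 [ 0.425 -0.365  0.   ]
glue [407. 195.] 0.84 [0.708 0.182 0.   ]
tin [326. 300.] 0.86 [ 0.707 -0.216  0.   ]
mallet [254. 356.] 0.56 [ 0.653 -0.423  0.   ]
chisel [427. 135.] 0.67 [0.64 0.43 0.  ]
side [ 0.118 -0.601  0.9  ]
scoop_grip [222. 133.] 0.72 [0.436 0.344 0.085]
bead_mid [338. 184.] 0.57 [0.634 0.046 0.012]
rebate_mid [257. 185.] 0.97 [0.443 0.171 0.012]
rebate_mid [357. 201.] 0.84 [ 0.639 -0.037  0.012]
rebate_mid [268. 267.] 0.81 [ 0.334 -0.079  0.012]
fence [370. 189.] 0.57 [ 0.703 -0.014  0.   ]
fence [355. 202.] 0.23 [ 0.639 -0.027  0.   ]
glue [331. 153.] 0.79 [0.699 0.169 0.   ]
tin [421. 233.] 0.95 [ 0.714 -0.21   0.   ]
mallet [464. 308.] 0.77 [ 0.646 -0.424  0.   ]
chisel [274. 117.] 0.65 [0.647 0.417 0.   ]
{'clock': 1.1, 'q': array([-0.134,  0.326, -0.193,  1.052,  0.   ,  1.437]), 'joint_velocities': array([ 0.   , -0.002,  0.002,  0.   ,  0.001,  0.001]), 'tau': array([  0.   , -44.334,  26.276,   0.001,   0.   ,   0.   ]), 'position': array([0.55 , 0.   , 0.231]), 'eef_rot': array([-2.221, -2.221, -0.   ]), 'contact_force': array([ 0.076, -0.391, -0.303]), 'wrist_torque': array([-0.022,  0.   ,  0.008]), 'grasp_force': 0.0, 'finger_gap': 1.0014960652405673}
```

View pics/scene0.png

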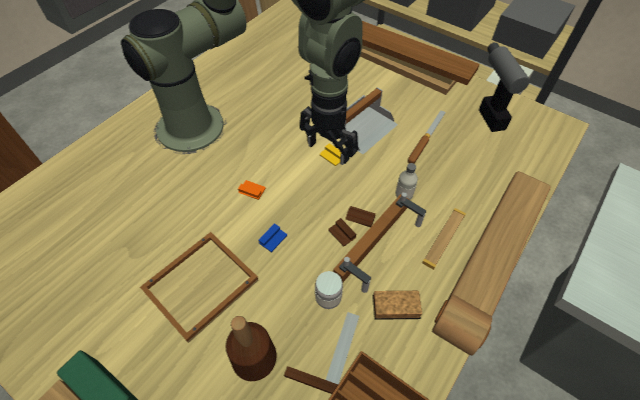

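View pics/side0.png

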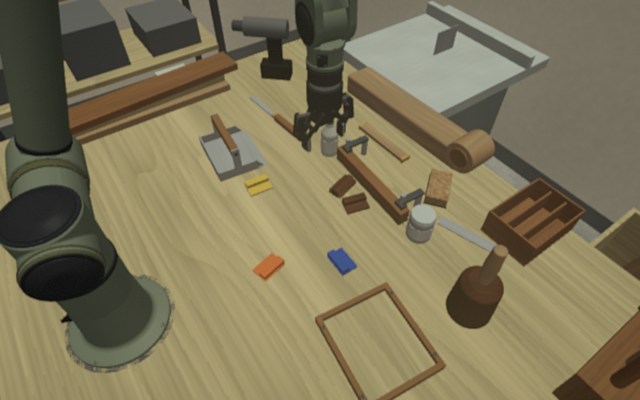

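The dark stepped piece at scene (343,232) is rebate_mid and the dark beaded one is at (361,215), both just in front of the fence. The yellow (333,153), orange (251,189) and blue (273,238) pieces are look-alikes, excluded by colour. The scoop is at (375,125) on the left and the holder at (200,285) on the right. Next I'll take a close wrist look at the offcuts and then at the scoop.

```bash
cat >> h.py <<'E'
np.set_printoptions(precision=4,suppress=True)
R0=R.from_rotvec([-2.2214415,-2.2214415,0])
def ori(yaw,pitch=0): # yaw: scoop yaw; pitch>0 raises the lip (rotation about scoop -y)
    return (R.from_euler("z",yaw)*R.from_euler("y",-pitch)*R0).as_rotvec()
def rect(f,m,z):
    c=max(cv2.findContours(m.astype(np.uint8),cv2.RETR_EXTERNAL,cv2.CHAIN_APPROX_NONE)[0],key=cv2.contourArea)[:,0]
    P=np.array([px2w(f,p,z)[:2]for p in c]); return cv2.minAreaRect((P*1000).astype(np.float32)),P
E
python3 - <<'E'
from h import *
f=cam("wrist"); save(f,"w_off.png")
for n in ["bead_mid","rebate_mid","fence"]:
    for d in tip_of("wrist",n)[:3]: print(n,d["centre"],round(d["score"],2),px2w(f,d["centre"],0 if n=="fence" else .012))
    for d in silhouettes("wrist",n)[:2]: print(n,rect(f,d["mask"],.045 if n=="fence" else .018)[0],round(d["score"],2))
for c in ["scene","side"]:
    f=cam(c)
    for n,z in [("holder",.02),("fence",.04)]:
        for d in silhouettes(c,n)[:1]: print(c,n,rect(f,d["mask"],z)[0],round(d["score"],2),d["mask"].sum())
movep([.44,.30,.30],ori(0))
f=cam("wrist"); save(f,"w_scoop.png")
for n,z in [("scoop_grip",.085),("scoop",0)]:
    for d in tip_of("wrist",n)[:3]: print(n,d["centre"],round(d["score"],2),px2w(f,d["centre"],z))
    for d in silhouettes("wrist",n)[:1]: print(n,rect(f,d["mask"],0)[0],d["mask"].sum())
print(get_state()["clock"])
a=cv2.imread("pics/w_off.png");b=cv2.imread("pics/w_scoop.png")
cv2.imwrite("pics/both.png",cv2.resize(np.vstack([a,b]),(480,600),interpolation=cv2.INTER_AREA))
E
```

```text
bead_mid [387.9, 146.4] 0.94 [0.6396 0.0341 0.012 ]
bead_mid ((640.8569946289062, 34.7694206237793), (77.06240844726562, 40.5294303894043), 15.591489791870117) 0.72
rebate_mid [165.6, 228.7] 0.95 [ 0.3352 -0.08    0.012 ]
rebate_mid [278.5, 281.0] 0.87 [ 0.4905 -0.1635  0.012 ]
rebate_mid [230.5, 28.7] 0.67 [0.4481 0.1688 0.012 ]
rebate_mid ((338.3194580078125, -74.29298400878906), (78.83472442626953, 50.247314453125), 12.449064254760742) 0.86
rebate_mid ((630.9292602539062, -38.50977325439453), (45.186256408691406, 70.0217514038086), 75.72469329833984) 0.74
fence [431.0, 175.7] 0.76 [ 0.7044 -0.0068  0.    ]
fence ((705.381103515625, 26.6663818359375), (252.25465393066406, 119.8705062866211), 68.19051361083984) 0.89
scene holder ((432.52899169921875, -372.85589599609375), (221.26698303222656, 201.49407958984375), 82.7743911743164) 0.72 6703
scene fence ((738.5921630859375, -5.1099853515625), (322.2640380859375, 101.04224395751953), 87.42804718017578) 0.87 2198
side holder ((427.1777038574219, -373.33514404296875), (224.20384216308594, 195.06752014160156), 82.73455810546875) 0.68 9212
side fence ((731.0692138671875, -7.2375946044921875), (341.5843505859375, 130.12826538085938), 87.31329345703125) 0.72 2102
scoop_grip [318.2, 145.6] 0.89 [0.44   0.3347 0.085 ]
scoop_grip [466.0, 235.4] 0.53 [0.6461 0.2107 0.085 ]
scoop_grip ((449.8197937011719, 326.2272644042969), (235.25146484375, 156.76551818847656), 83.46686553955078) 12853
scoop [327.2, 141.9] 0.8 [0.4541 0.3325 0.    ]
scoop ((449.51239013671875, 325.99951171875), (235.28875732421875, 156.72848510742188), 83.12923431396484) 12745
3.2417
```

View pics/both.png

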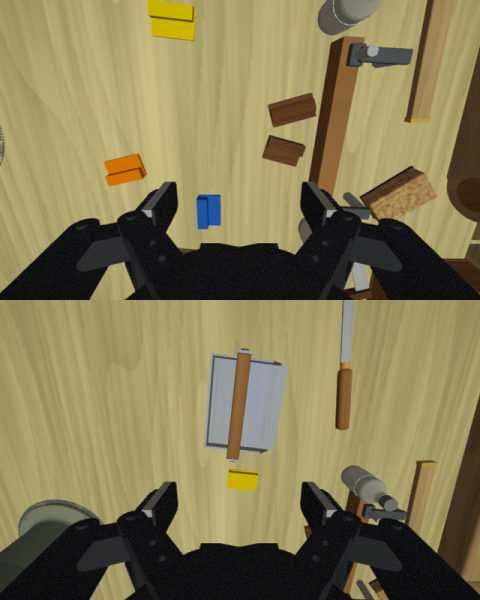

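The wrist views show the bead offcut at composite (292,109), the rebate at (284,150), the fence to their right, and the scoop with its lip facing right (away), yawed about -6°. Next is one enlarged composite for the fence edge, rebate step and holder corners.

```bash
python3 - <<'E'
from h import *
w=cv2.imread("pics/w_off.png")[40:290,340:540]; s=cv2.imread("pics/scene0.png")[225:350,130:270]; d=cv2.imread("pics/side0.png")[275:400,305:455]
r=lambda i,k:cv2.resize(i,None,fx=k,fy=k,interpolation=cv2.INTER_CUBIC)
C=np.zeros((600,800,3),np.uint8); a=r(w,2.3); C[:a.shape[0],:a.shape[1]]=a
a=r(s,2.3);C[:a.shape[0],470:470+a.shape[1]]=a[:,:330]; a=r(d,2.2);C[300:300+a.shape[0],470:800]=a[:,:330]
cv2.imwrite("pics/comp.png",C)
f=cam("wrist"); hsv=cv2.cvtColor(f["img"],cv2.COLOR_RGB2HSV)
m=silhouettes("wrist","scoop")[0]["mask"]&(hsv[...,1]>90)
(c,sz,an),P=rect(f,cv2.morphologyEx(m.astype(np.uint8),cv2.MORPH_OPEN,np.ones((5,5))),.098); print("handle",c,sz,an)
E
```

```text
handle (438.3094177246094, 335.638671875) (169.86825561523438, 21.8926944732666) 83.47103881835938
```

View pics/comp.png

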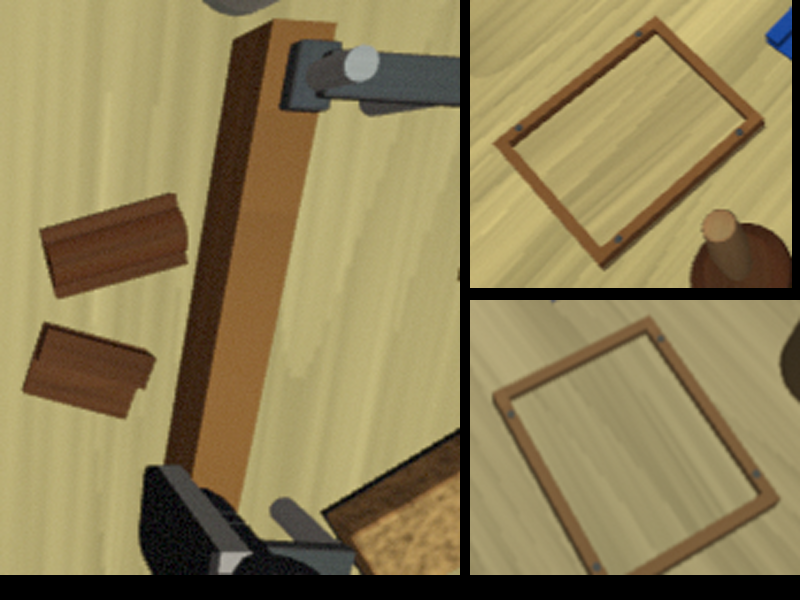

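```bash
python3 - <<'E'
from h import *
# fence from the saved start-pose view
s=dict(position=[.55,0,.231]); f=cam("wrist")
T=np.eye(4);T[:3,:3]=R0.as_matrix();T[:3,3]=s["position"]; g=dict(f,cam_to_world=T@np.array(f["T_tool_cam"]))
for z,a,b in [(.045,(458.3,49.6),(423.9,248.7)),(0,(441.7,57.4),(412.2,242.2))]:
    A,B=px2w(g,a,z),px2w(g,b,z); d=A-B; print("fence face",A,B,"yaw",np.degrees(np.arctan2(-d[0],d[1])))
for c,ps in [("scene",[(210.9,232.4),(257.8,278),(187.8,341.5),(140.4,287.2)]),("side",[(386.8,283.2),(445,365),(365.9,401),(315.5,319.5)])]:
    f=cam(c); P=np.array([px2w(f,p,.024) for p in ps]); print(c,P[:,:2],"mean",P.mean(0)[:2],cv2.minAreaRect((P[:,:2]*1000).astype(np.float32)))
    e=P[1]-P[0]; e2=P[3]-P[2]; print(np.degrees([np.arctan2(v[1],v[0]) for v in [P[1]-P[0],P[2]-P[1],P[3]-P[2],P[0]-P[3]]]), [np.linalg.norm(P[i]-P[i-1]) for i in range(4)])
y=np.radians(-6.5); g=[.4385,.3355]
movep([*g,.16],ori(y)); move_l([*g,.066],.12)
print("pre",get_state()["contact_force"])
grab(100); s=get_state(); print(s["position"],s["eef_rot"],s["contact_force"],s["finger_gap"],s["grasp_force"],s["clock"])
E
```

```text
fence face [0.6997 0.1395 0.045 ] [ 0.6872 -0.0943  0.045 ] yaw -3.0594601028291786
fence face [0.701  0.1407 0.    ] [ 0.6877 -0.1061  0.    ] yaw -3.0942317640522763
scene [[ 0.3546 -0.2537]
 [ 0.542  -0.279 ]
 [ 0.5173 -0.4913]
 [ 0.3267 -0.4676]] mean [ 0.4351 -0.3729] ((435.3362731933594, -372.429931640625), (215.73794555664062, 192.0560302734375), 82.90282440185547)
[ -7.6861 -96.6274 172.9028  82.5846] [np.float64(0.2157412843100381), np.float64(0.18911475749145742), np.float64(0.213801188090858), np.float64(0.19205602051530227)]
side [[ 0.5324 -0.2809]
 [ 0.5061 -0.4915]
 [ 0.3315 -0.4523]
 [ 0.3468 -0.2596]] mean [ 0.4292 -0.3711] ((426.5433044433594, -374.60980224609375), (212.3146209716797, 186.85421752929688), 82.87652587890625)
[-97.1235 167.3492  85.4694  -6.5437] [np.float64(0.18686381256382836), np.float64(0.21231466257487225), np.float64(0.1789375999232977), np.float64(0.19338638500869842)]
pre [ 0.1969  0.4599 -0.1572]
[0.4389 0.3356 0.0664] [2.3436 2.0916 0.0013] [-0.5974 -1.3613  4.3825] 0.2439005331937903 98.59166979789734 5.6667
```

```bash
python3 - <<'E'
from h import *
y=np.radians(-3.08); p=np.array(get_state()["position"])
move_l([p[0],p[1],.17],.2); movep([.48,.004,.17],ori(y)); move_l([.48,.004,.078],.15)
print(move_l([.48,.004,.062],.03,until_force=5)); s=get_state(); print(s["position"],s["contact_force"],s["clock"],s["finger_gap"])
f=cam("wrist");g=cam("scene"); a=cv2.resize(g["img"][100:330,180:450],None,fx=2,fy=2); b=cv2.resize(f["img"],(540,338))
cv2.imwrite("pics/stage.png",cv2.resize(np.hstack([a[:338],b[:338,:]]),(800,250))[:,:,::-1])
cv2.imwrite("pics/stage.png",np.hstack([a[:460,100:],np.pad(cv2.resize(f["img"],(360,225)),((0,235),(0,0),(0,0)))])[:,:,::-1])
for n in["bead_mid","rebate_mid"]:
    for d in tip_of("scene",n)[:3]: print(n,d["score"],px2w(g,d["centre"],.012))
for d in silhouettes("wrist","scoop")[:1]: print(d["mask"].sum(),d["centre"])
E
```

```text
True
[0.4807 0.0039 0.0664] [-0.0301 -0.6889  5.7275] 8.8083 0.2417778688024231
bead_mid 0.7 [0.6397 0.0376 0.012 ]
bead_mid 0.62 [ 0.7139 -0.0079  0.012 ]
rebate_mid 0.83 [0.4496 0.1735 0.012 ]
rebate_mid 0.82 [ 0.6316 -0.0428  0.012 ]
rebate_mid 0.79 [ 0.4958 -0.1626  0.012 ]
42342 [325.1, 169.2]
```

View pics/stage.png

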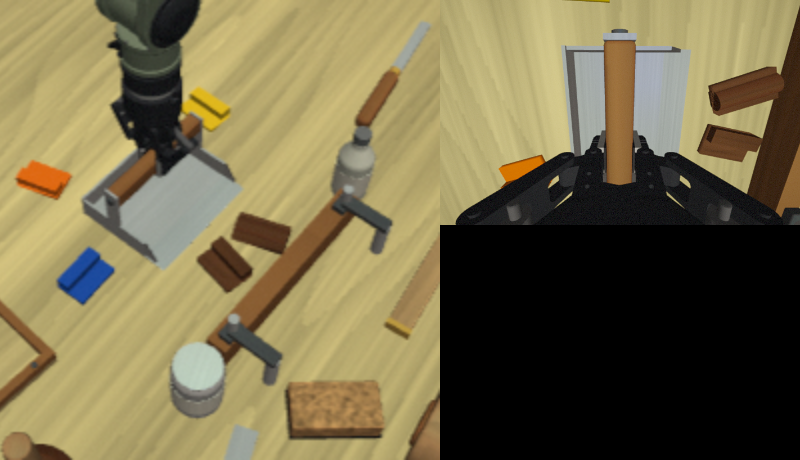

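The picture shows the scoop flat at (165,205), its lip facing the two dark offcuts at (262,232) and (225,262), both well within its width. Sliding in.

```bash
python3 - <<'E'
from h import *
y=np.radians(-3.08); d=np.array([np.cos(y),np.sin(y)])
p=np.array(get_state()["position"]); z=.0660
def go(L,v,uf):
    r=move_l([*(np.array([.48,.004])+d*L),z],v,until_force=uf); s=get_state(); print(L,r,s["position"],s["contact_force"],s["wrist_torque"],s["clock"]); return r
for L in (.06,.085,.105,.118,.128):
    if go(L,.06,45): break
g=cam("scene"); h=cam("side"); f=cam("wrist")
a=cv2.resize(g["img"][160:290,270:430],None,fx=2.5,fy=2.5); b=cv2.resize(h["img"][110:240,270:430],None,fx=2.5,fy=2.5)
c=cv2.resize(f["img"][0:240,240:560],(400,300))
C=np.hstack([a,b]); C=np.vstack([C,np.pad(c,((0,0),(0,400),(0,0)))])[:600]
cv2.imwrite("pics/slid.png",C[:,:,::-1])
E
```

```text
0.06 False [0.5388 0.0008 0.0664] [-5.8289  0.5639  5.7825] [0.0265 0.7971 0.0245] 10.2167
0.085 False [ 0.5655 -0.0007  0.0664] [-0.8501 -0.1244  5.1566] [-0.0076  0.3224 -0.0274] 10.7833
0.105 False [ 0.5849 -0.0016  0.0664] [-2.4312  0.207   6.4479] [-0.0018  0.4773  0.0114] 11.2667
0.118 False [ 0.5971 -0.0023  0.0664] [-5.4382  0.531   7.5317] [-0.0157  0.8257  0.0343] 11.6333
0.128 False [ 0.6024 -0.0025  0.0669] [-19.5287   0.2611  22.8632] [0.2128 3.3088 0.0125] 11.95
```

View pics/slid.png

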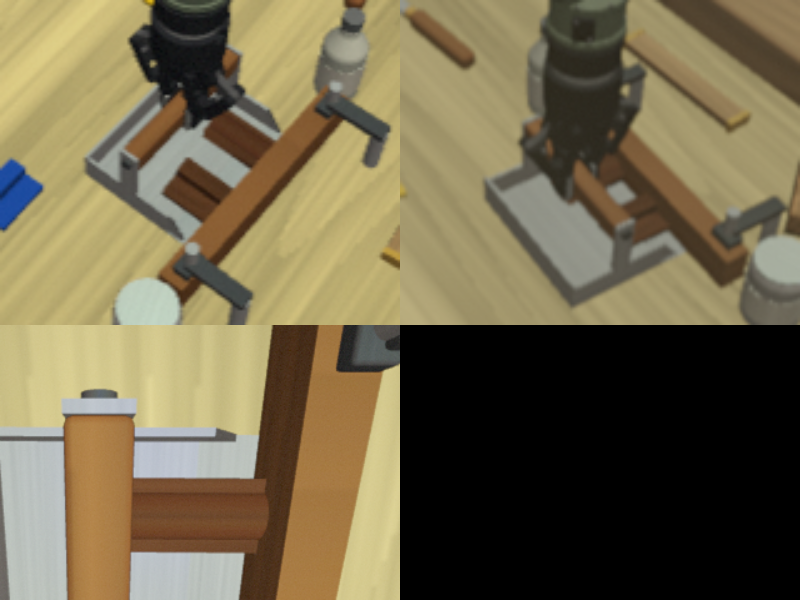

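The views show both offcuts lying squared on the scoop against the fence, at (240,145) and (205,190) in the top-left crop. The push force was about 20 N. Lifting with a slight backward tilt, then carrying to above the holder.

```bash
python3 - <<'E'
from h import *
y=np.radians(-3.08); t=np.radians(8)
move_l([.6005,-.0025,.068],.03); move_l([.599,-.0025,.085],.04)
move_l([.56,0,.13],.06,rot=ori(y,t)); move_l([.53,0,.19],.12)
s=get_state(); print(s["position"],s["contact_force"],s["wrist_torque"],s["clock"],s["finger_gap"])
hy=np.radians(-7.2); H=np.array([.434,-.373]); G=H-.015*np.array([np.cos(hy),np.sin(hy)])
move_l([*G,.19],.16,rot=ori(hy,t)); move_l([*G,.16],.08,rot=ori(hy,0)); move_l([*G,.105],.08)
s=get_state(); print(G,s["position"],s["contact_force"],s["clock"])
g=cam("scene"); h=cam("side"); f=cam("wrist")
a=cv2.resize(g["img"][210:350,120:280],None,fx=2.5,fy=2.5)[:300]; b=cv2.resize(h["img"][240:400,290:490],None,fx=2,fy=2)[:300]
c=cv2.resize(f["img"],(480,300))
C=np.vstack([np.hstack([g and cv2.resize(g["img"][205:355,110:310],(400,300)),cv2.resize(h["img"][250:400,290:490],(400,300))]),np.pad(c,((0,0),(0,320),(0,0)))])
cv2.imwrite("pics/over.png",C[:,:,::-1]); save(f,"w_over.png");save(g,"s_over.png")
E
```

```text
[ 0.53   -0.      0.1897] [-0.634  -0.2552 -5.1544] [-0.0786  0.3096 -0.0354] 14.925 0.237324585067673
[ 0.4191 -0.3711] [ 0.4194 -0.3715  0.1055] [-0.0248 -0.1556 -5.771 ] 18.85
```

View pics/over.png

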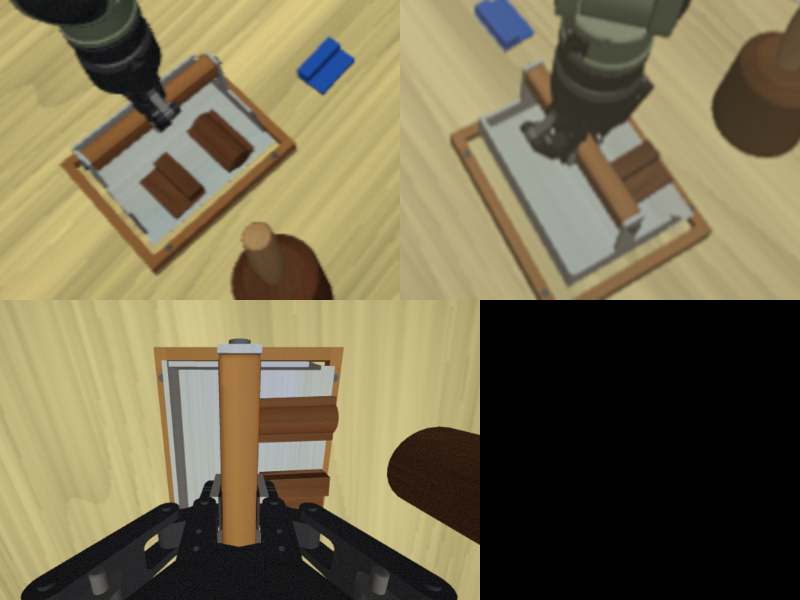

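Both offcuts lie in the pan, at (215,140) and (172,185) in the top-left crop, and the pan is above the holder. I'll check alignment from the far rim corners in the wrist view, at (153,347) and (343,347).

```bash
python3 - <<'E'
from h import *
f=cam("wrist"); im=cv2.imread("pics/w_over.png")
A,B=[px2w(f,p,.024) for p in [(204.5,63),(457,63)]]
d=B-A; print(A,B,np.linalg.norm(d[:2]),np.degrees(np.arctan2(d[1],d[0])))
yw=np.radians(-7.2); u=np.array([np.cos(yw),np.sin(yw)]); v=np.array([-u[1],u[0]])
print("holder centre",(A+B)[:2]/2-.109*v)
s=get_state();G=np.array(s["position"])
C=G[:2]+.015*u; z=G[2]-.0664
cr=im[40:240,180:480].copy()
def dot(P,col):
    q=w2px(f,P)-[180,40]; q=(q*8).astype(int); cv2.circle(cr2,tuple(int(k)//3*1 for k in (q*3/8)),3,col,-1)
cr2=cv2.resize(cr,None,fx=2.6,fy=2.6,interpolation=cv2.INTER_CUBIC)
def mark(P,col):
    q=(w2px(f,P)-[180,40])*2.6; cv2.drawMarker(cr2,tuple(int(k) for k in q),col,cv2.MARKER_CROSS,14,1)
H=np.array([.434,-.373])
for a in(-1,1):
    for k in (.109,.06,0): mark(np.append(H+a*.094*u+k*v,.024),(0,255,0))
mark(np.append(C-.075*u+.09*v,z+.037),(0,0,255)); mark(np.append(C+.075*u+.09*v,z),(0,0,255)); mark(np.append(C+.075*u+.04*v,z),(0,0,255))
mark(np.append(C-.075*u+.0*v,z+.037),(0,0,255))
cv2.imwrite("pics/mark.png",cr2)
E
```

```text
[ 0.3497 -0.254   0.024 ] [ 0.5348 -0.2774  0.024 ] 0.18658421872804815 -7.211989548839535
holder centre [ 0.4286 -0.3738]
```

View pics/mark.png

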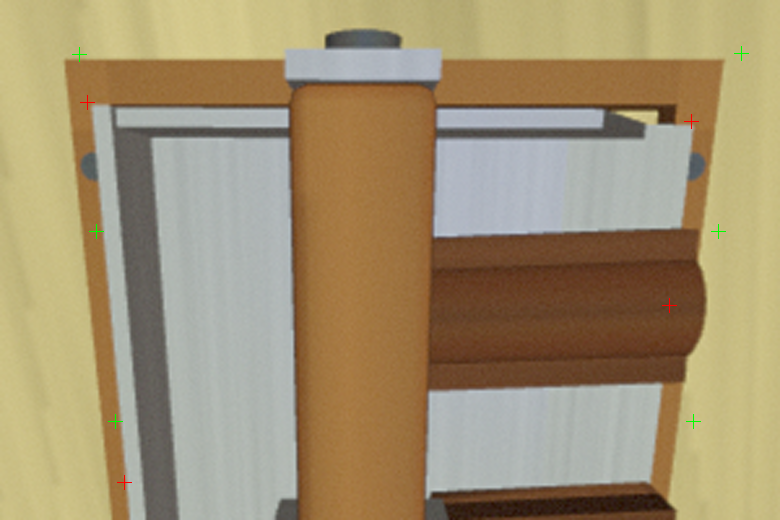

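```bash
python3 - <<'E'
from h import *
G=np.array([.4137,-.3712])
move_l([*G,.105],.03)
print(move_l([*G,.088],.05,until_force=6)); s=get_state(); print(s["position"],s["contact_force"])
print(move_l([*G,.0745],.03,until_force=5)); s=get_state(); print(s["position"],s["contact_force"],s["wrist_torque"],s["clock"])
g=cam("scene"); h=cam("side"); f=cam("wrist")
C=np.vstack([np.hstack([cv2.resize(g["img"][205:355,110:310],(400,300)),cv2.resize(h["img"][250:400,290:490],(400,300))]),np.pad(cv2.resize(f["img"][40:240,180:480],(450,300)),((0,0),(0,350),(0,0)))])
cv2.imwrite("pics/down.png",C[:,:,::-1])
E
```

```text
False
[ 0.4135 -0.3709  0.0874] [-0.3884  0.31   -5.0041]
True
[ 0.4139 -0.3715  0.0764] [-0.9174 -0.5776  4.9508] [ 0.0324  0.0141 -0.0228] 20.2917
```

View pics/down.png

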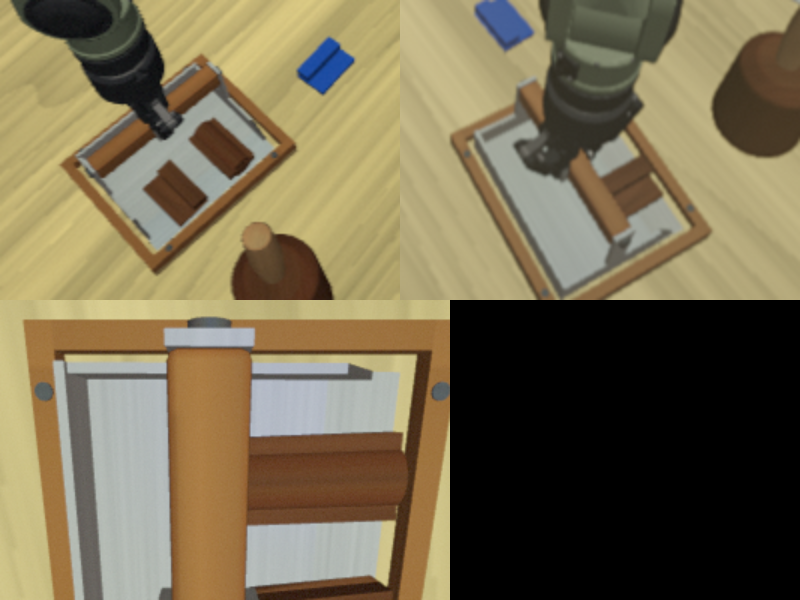

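The pan sits inside the rim on the pocket floor at exactly +10 mm, with both offcuts in it. Releasing and retreating.

```bash
python3 - <<'E'
from h import *
let_go(); p=get_state()["position"]; move_l([p[0],p[1],.2],.08); move_l([p[0],p[1]+.12,.36],.2); sleep(.3)
g=cam("scene"); h=cam("side")
cv2.imwrite("pics/end.png",np.hstack([cv2.resize(g["img"][205:355,110:310],(400,300)),cv2.resize(h["img"][250:400,290:490],(400,300))])[:,:,::-1])
print(get_state()["clock"],get_state()["contact_force"])
E
```

```text
24.3417 [-0.2248  0.6658  0.5755]
```

View pics/end.png

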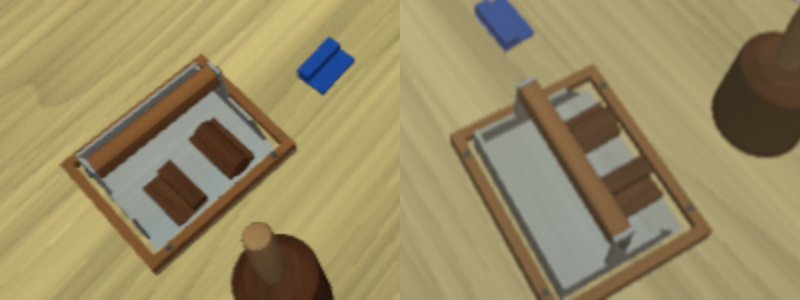

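The scoop sits flat and square in the holder with both offcuts in it, at (220,148) and (175,192) in the left view, and the robot is clear.

```bash
python3 -c "
from cell import *
print(sign_off())"
```

```text
the job is handed in; nothing more can be done
None
```

The scoop is flat and square in the holder's pocket with both offcuts lying in it, and the job was handed in at about 24 s on the robot's clock; no verdict came back.

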